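# Feed the length stop by one turn and lock it

## Task

Feed the orange length stop on by one turn and lock it: push the upright black handle of the hand wheel clockwise (seen from above) through exactly one turn, until the handle stands again where it started, and then push the red lock lever clockwise until it is fully home on its stop. Only push, do not take the handle or the lever between the fingers, and leave the tools and parts around the unit where they are.

Things in the scene. Friction and masses are not known exactly. Their poses are not given: they have to be found in the camera images.
- stop_unit: Length-stop unit screwed to the table (fixed): aluminium plate 90x310x12 mm with a blue gearbox (80x80 mm, top at 64 mm) carrying the hand wheel, two guide rods, and a blue end block (70x40 mm, top at 55 mm) carrying the red lock lever. Origin: on the table under the wheel axis; z up; +y along the rail from the wheel to the end block (200 mm off), to the robot's left, give or take about 15 degrees
- wheel_axis (a point): point on the vertical axis of the hand wheel at mid-height of its handle (123 mm above the table)
- wheel_handle (a point): middle of the wheel's upright black handle: 22 mm across, standing on the dark steel rim, 55 mm from the wheel axis; the handle's black part reaches from 94 to 150 mm above the table, the rim's top is at 91 mm. Moves with the wheel
- feed_wheel (a joint): angle of the hand wheel (rad); grows clockwise seen from above. At 0 the handle lies from the axis toward the unit's own -x (to the robot). Starts between 0 and 3, runs from -0.4 to 12.5, stays where it is left (friction: about 3 N at the handle). One turn (6.283) feeds the stop 24 mm away from the wheel; the lock lever does not change its friction
- stop_slide: dark carriage with an upright orange stop plate (66x36 mm, plate top at 77 mm above the table) on the guide rods, driven along the unit's +y by the wheel, 24 mm per turn. Origin: centre of its underside
- lock_lever (a joint): angle of the red lock lever (rad), swinging level; grows clockwise seen from above. At 0 (open) it points to the unit's own -x, at 1.3 (locked, on its stop) nearly along +y. Starts between 0 and 0.3, stays where it is left (about 1.5 N at the knob)
- lever_knob (a point): the upright red knob at the lever's end: 18 mm across, 60 mm from the lever's pivot, from 58 to 99 mm above the table; this point is 80 mm above the table on its axis
- lever_pivot (a point): point on the lever's vertical pivot axis, 80 mm above the table (the end block's and lever's top there are lower, under 70 mm)
- caliper: digital caliper, 61x170x13 mm, lying flat at the front right; origin at the centre of its underside; loose, to be left alone
- long_nose_pliers: long nose pliers with blue grips, 60x156x12 mm, lying flat at the front edge; origin at the centre of its underside; loose, to be left alone
- flush_cutter: flush cutter with red grips, 60x110x12 mm, lying flat at the front; origin at the centre of its underside; loose, to be left alone
- red_tray: red parts tray, 93x118x32 mm, on the left, two connectors in it; origin at the centre of its underside; loose, to be left alone
- connector_1: white connector housing, 22x22x13 mm, in the tray; origin at the centre of its underside; loose, to be left alone
- connector_2: white connector housing, 22x18x17 mm, in the tray; origin at the centre of its underside; loose, to be left alone
- alcohol_bottle: white bottle with a red nozzle, 62 mm across, 150 mm tall, standing at the front left; origin at the centre of its underside; loose, to be left alone
- terminal_jar: jar with a yellow lid, 55 mm across, 70 mm tall, standing behind the unit; origin at the centre of its underside; loose, to be left alone
- solder_spool: blue and white spool, 56 mm across, 32 mm tall, standing behind the unit; origin at the centre of its underside; loose, to be left alone

How it is judged:
By the outcome, as a careful person would: the job done as asked, in the order asked, and still so for the second after the job is handed in, with the robot touching nothing.
It also fails if it takes over 64 s, if anything falls off the work surface, if the arm or the gripper's body presses on something with over 40 N, if the wrist force passes 120 N, or if a joint passes its speed limit or range.

## Robot

A 6-joint arm with a two-finger parallel gripper is mounted at the origin on a cart in front of the work surface, level with it; the furniture and walls round the work are solid. World frame = base frame: x ahead of the robot, y to its left, z up, the work surface at z = 0. Lengths are in m, angles in rad, forces in N, time in s.
With the tool pointing down it reaches from about 0.325 to 0.9 m from the base axis. Payload 3.5 kg.
Tool frame: the origin (TCP) lies midway between the tips of the shut fingers; the grasp point (between the pads) lies 19 mm behind it (pinch_z is the distance from the TCP to the grasp point, in m); z points along the fingers, y is the line along which they close (so a half turn about z gives the same grasp; the last joint's range is limited). The gripper opens to 85 mm and grips with 20 to 120 N. Pads are 22 mm wide; open, the fingers measure 114 mm over their backs; the gripper's body (76 mm by 85 mm) begins 54 mm behind the grasp point. The pads swing forward as they close: fully open they stand 13 mm farther back than shut.
Start: joints at [1.055, 0.276, -0.026, 1.268, 0, 1.467], TCP at [0.251, 0.572, 0.231] pointing down, gripper open.
Joint ranges: [-3.12, 3.12], [-0.85, 1.88], [-1.08, 1.24], [-1.95, 2.15], [-1.57, 1.53], [-3.14, 3.14]. Speed limits (rad/s): [2.57, 2.57, 3.14, 3.14, 3.14, 3.14].

## Interface

Orientations are given as a unit quaternion [w, x, y, z].
In Python, from cell import get_state, get_image, calibration, finish_job, find_in, place_of, pinch_z gives the robot as it stands.
- The arm moves only by the shell command python3 -m inch 'ROWS' [FORCE]. ROWS is JSON, a list of rows, each an object of numbers: "tx", "ty", "tz": the shift along the tool's x, y, z in units of 40 mm (1.0 is 40 mm); "spin": the turn about the tool's z in units of 8 degrees (1.0 is 8 degrees); "hand": the finger opening in mm, from 0 to 85.4. In form: [{"tx": .., "ty": .., "tz": .., "spin": .., "hand": ..}, ...]. A call has 1 to 5 rows; each row shifts and turns the commanded pose from where the row before left it, along the tool's axes as they then stand; what a row does not reach is not made up. A row lasts 1/8 s, in which the tool goes at most 62.5 mm and 10.7 degrees, less where a joint would pass 70% of its speed; a pose out of reach is approached as far as the arm can. A call is refused whole if a number of a shift passes 1 or a number of a turn 1, either way. A call with a gripper value outside its range is refused whole. The fingers move at their own pace and stop on an object; FORCE is the grip in N (left out, the last holds). Time passes only in rows, so rows that do not move let the fingers close. It gives the time, the measured TCP pose, the force, the opening and the grip force at its end, in the units of the state.
- get_state(): the state, without advancing time (a new reading comes with each control period).
- get_image(name): name is "scene" or "top"; returns the picture (420x560x3 uint8, blue, green, red); there is no depth.
- calibration(name): a dict with "mtx" (3x3 intrinsics, pixels), "R" (3x3) and "t" (3): a world point X has camera coordinates R X + t. Camera axes: x right, y down, z forward; pixel columns grow to the right and rows downward; lengths in m; the calibration is good to about 2 mm. A picture is of the moment at which its call begins. calibration takes no time and is no camera call.
- finish_job(): hands the job in; it is judged then, once.
Trained networks look in the newest picture that a camera, given by its name, has taken for a name from the list of things; names that differ only in an ending like _2 or _b are one class to them, and where a whole thing is asked for, a point or a joint stands for the part that bears it (a point fixed in the world has none). Each returns a list of dicts, best first, with "conf" (0 to 1); they miss things now and then, are a little off and sometimes report something else, mostly with a low value. They report only what shows in the picture. A call takes as long as a camera call.
- find_in(camera, label): "extent" ([centre column, centre row, width, height] in pixels, round what is visible of it).
- place_of(camera, label): "at" ([column, row] in pixels: a listed point, or the origin of a listed thing).
The state is a dict: "clock": time; "joint_pos": joint angles; "joint_velocities": joint speeds; "joint_torque": joint torques, N m; "tool_pos": TCP position; "tool_rot": TCP orientation; "force": force on the tool from outside, world axes, zero at the start; "moment": the same for the moment, N m; "opening": finger opening in m; "finger_force": force on a finger pad.
Only numpy, scipy, OpenCV 4.12 (cv2) and the standard library are available. Lean on these libraries where they do the work, as an engineer would, in place of code of your own. Each camera call takes 0.05 s, during which the arm holds its last target. There are 200 camera calls.

## Working session

There is one attempt and no reset: what is moved stays moved. The work goes in short steps, Python scripts to look and compute and a shell command to move; the robot and the scene stay as the last step left them, time stands still between calls to the robot, and variables do not carry over. Pictures are saved under pics/ and viewed, at most 10 in all, crops included, and the job is handed in when it is done.

```bash
ls; mkdir -p pics; cat > h.py <<'E'
import numpy as np, cv2
from cell import *
def ray(cam,px):
    c=calibration(cam);K,R,t=map(np.array,(c["mtx"],c["R"],c["t"]))
    return -R.T@t, R.T@np.linalg.inv(K)@np.array([px[0],px[1],1.])
def at_z(cam,px,z):
    o,d=ray(cam,px);return o+d*(z-o[2])/d[2]
def tri(p1,p2):
    o1,d1=ray("scene",p1);o2,d2=ray("top",p2)
    A=np.stack([d1,-d2],1);s=np.linalg.lstsq(A,o2-o1,rcond=None)[0]
    a,b=o1+s[0]*d1,o2+s[1]*d2
    return (a+b)/2,np.linalg.norm(a-b)
E
python3 - <<'E'
from h import *
np.set_printoptions(precision=4,suppress=True)
for c in("scene","top"):
    cv2.imwrite(f"pics/{c}0.png",get_image(c))
P={}
for l in("wheel_axis","wheel_handle","lever_knob","lever_pivot","stop_unit","stop_slide","alcohol_bottle","terminal_jar","solder_spool","red_tray"):
    for c in("scene","top"):
        r=place_of(c,l);P[c,l]=r
        print(l,c,[(np.round(q["at"],1).tolist(),round(q["conf"],2)) for q in r[:2]])
    if P["scene",l] and P["top",l]:print("   ",*tri(P["scene",l][0]["at"],P["top",l][0]["at"]))
s=get_state();print(s)
for c in("scene","top"):print(c,ray(c,(280,210)))
E
```

```text
pics
wheel_axis scene [([301.7, 176.1], 0.79)]
wheel_axis top [([318.5, 204.5], 0.78), ([343.7, 174.8], 0.37)]
    [ 0.5683 -0.1044  0.1319] 0.020571458779720546
wheel_handle scene [([319.0, 190.4], 0.65)]
wheel_handle top [([321.3, 206.0], 0.44), ([312.5, 168.6], 0.42)]
    [ 0.5596 -0.131   0.0894] 0.01827967263341119
lever_knob scene [([249.8, 227.0], 0.76)]
lever_knob top [([243.7, 224.4], 0.42)]
    [0.5079 0.0971 0.093 ] 0.010270462334362195
lever_pivot scene [([239.5, 215.6], 0.93)]
lever_pivot top [([247.8, 201.2], 0.58)]
    [0.579  0.0859 0.0785] 0.011756714141137782
stop_unit scene [([304.6, 223.0], 0.85)]
stop_unit top [([317.5, 211.7], 0.75)]
    [ 0.5723 -0.1186 -0.0181] 0.010644465257540316
stop_slide scene [([278.0, 221.2], 0.61)]
stop_slide top [([287.3, 206.4], 0.73)]
    [ 0.5777 -0.0278  0.0198] 0.001909027951054802
alcohol_bottle scene [([190.3, 321.0], 0.65), ([408.0, 221.4], 0.45)]
alcohol_bottle top [([189.5, 265.5], 0.98), ([245.4, 204.5], 0.53)]
    [0.4036 0.2757 0.0023] 0.01590653321823662
terminal_jar scene [([277.3, 193.9], 0.95)]
terminal_jar top [([311
[... 261 characters left out ...]
ay scene [([152.7, 293.3], 0.62)]
red_tray top []
{'clock': 1.1, 'joint_pos': array([ 1.0546,  0.2764, -0.0264,  1.268 ,  0.    ,  1.4674]), 'joint_velocities': array([ 0.0007, -0.0029, -0.0001,  0.0001, -0.0027, -0.0017]), 'joint_torque': array([  0.0006, -44.5502,  29.557 ,   0.0009,   0.    ,  -0.    ]), 'tool_pos': array([0.2508, 0.5725, 0.2313]), 'tool_rot': array([0.    , 0.205 , 0.9788, 0.    ]), 'force': array([0.2296, 0.1942, 0.2576]), 'moment': array([-0.0296,  0.0582, -0.0168]), 'finger_force': 0.0, 'opening': 0.08550098263434738}
scene (array([-0.1065,  0.4223,  0.5926]), array([ 0.6948, -0.4642, -0.5494]))
top (array([0.2751, 0.0189, 1.562 ]), array([ 0.186 , -0.0151, -0.9825]))
```

```bash
python3 - <<'E'
import cv2
a=cv2.imread("pics/scene0.png");b=cv2.imread("pics/top0.png")
cv2.imwrite("pics/sc1.png",cv2.resize(a[130:280,200:400],None,fx=4,fy=4,interpolation=cv2.INTER_CUBIC))
cv2.imwrite("pics/tc1.png",cv2.resize(b[130:280,200:400],None,fx=4,fy=4,interpolation=cv2.INTER_CUBIC))
E
```

```text
(no output)
```

View pics/sc1.png

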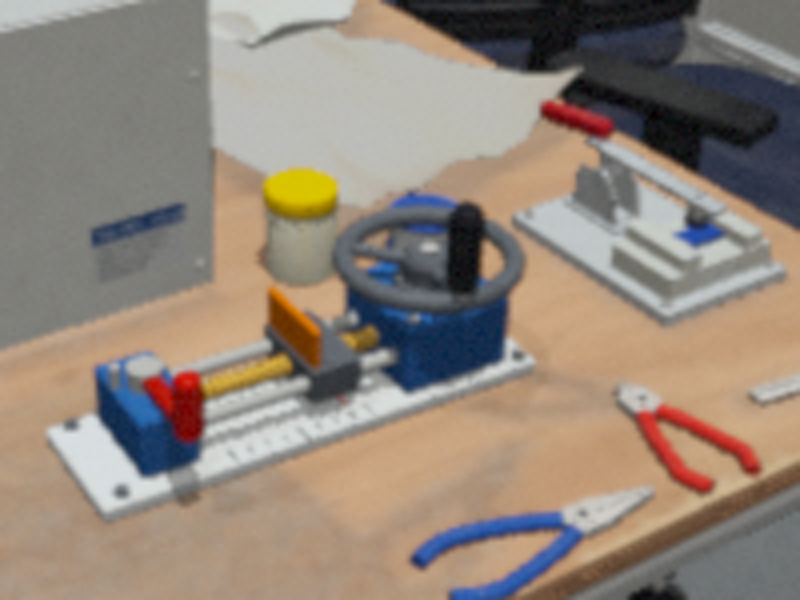

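View pics/tc1.png

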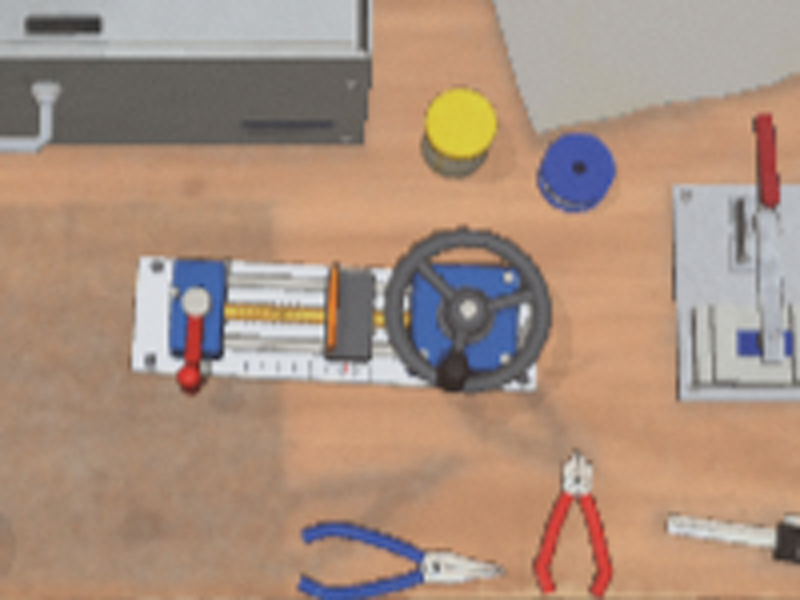

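View pics/top0.png

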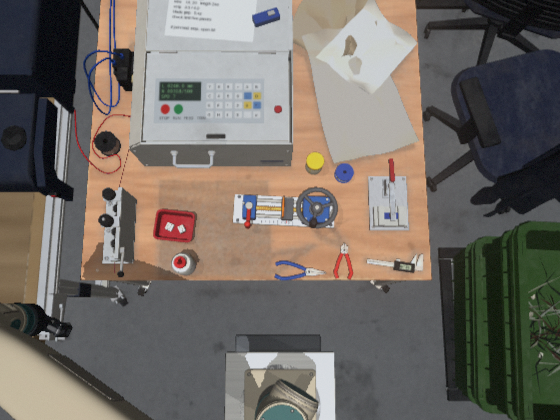

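The crops are 4x from (200,130). The top view shows the wheel hub at (316.8,207.5), the handle at about (313.2,222), the knob at (247.2,224.5) and the pivot at (249,205.5). The scene view shows the hub at (307.5,191.5), the handle middle at (315.7,192.5), the knob at (246.8,231.8) and the pivot at (235.8,222.5).

```bash
python3 - <<'E'
from h import *
np.set_printoptions(precision=4,suppress=True)
f=lambda p:(200+p[0]/4-.375,130+p[1]/4-.375)
D={"hub":((430,246),(467,310),.1),"handle_mid":((463,250),(453,368),.123),"handle_top":((466,208),(457,360),.15),
"knob":((187,407),(189,378),.08),"pivot":((143,368),(196,302),.072)}
for k,(s,t,z) in D.items():
    print(k,*tri(f(s),f(t)),at_z("scene",f(s),z),at_z("top",f(t),z))
for n,s,t in(("LT",(50,430),(138,257)),("LB",(108,512),(133,370)),("RB",(535,360),(536,391))):
    print(n,*tri(f(s),f(t)),at_z("scene",f(s),.012),at_z("top",f(t),.012))
# rim ellipse: outer extremes in top view
im=cv2.imread("pics/top0.png");
for p in((387,310),(550,310),(467,228),(467,391)):print(at_z("top",f(p),.088))
E
```

```text
hub [ 0.5631 -0.1087  0.0908] 0.0027569289370000145 [ 0.5518 -0.0981  0.1   ] [ 0.5604 -0.109   0.1   ]
handle_mid [ 0.5159 -0.0962  0.1156] 0.001908246354549732 [ 0.5069 -0.0875  0.123 ] [ 0.514  -0.0963  0.123 ]
handle_top [ 0.5168 -0.0969  0.1438] 0.0017225899436048636 [ 0.5088 -0.0892  0.15  ] [ 0.5152 -0.0971  0.15  ]
knob [0.5156 0.0945 0.0742] 0.0032392684637015416 [0.5098 0.0993 0.08  ] [0.5138 0.0929 0.08  ]
pivot [0.5746 0.0909 0.0646] 0.0045006375474283995 [0.5665 0.0972 0.072 ] [0.5718 0.0886 0.072 ]
LT [0.62   0.1369 0.0086] 0.0005187796425262757 [0.616  0.1388 0.012 ] [0.6192 0.1364 0.012 ]
LB [0.5324 0.1404 0.0069] 0.0024449416717987485 [0.5277 0.1438 0.012 ] [0.5309 0.139  0.012 ]
RB [ 0.517  -0.1671  0.0078] 0.004843001473454423 [ 0.5143 -0.1612  0.012 ] [ 0.5146 -0.1683  0.012 ]
[ 0.5627 -0.0516  0.088 ]
[ 0.5627 -0.1707  0.088 ]
[ 0.6242 -0.111   0.088 ]
[ 0.5029 -0.109   0.088 ]
```

```bash
cat >> h.py <<'E'
from scipy.spatial.transform import Rotation as Ro
def go(x,y,z,push=None):
    """print remaining shift in tool units now; push = heading (deg) wanted of tool -x"""
    s=get_state();w=s["tool_rot"];R=Ro.from_quat([w[1],w[2],w[3],w[0]]).as_matrix()
    h=np.degrees(np.arctan2(-R[1,0],-R[0,0]))
    d=R.T@(np.array([x,y,z])-s["tool_pos"])/.04
    print("t",round(s["clock"],2),"tcp",s["tool_pos"].round(4),"F",s["force"].round(1),"head-x",round(h,1),"q1,q6",s["joint_pos"][[0,5]].round(2),"units",d.round(2), "" if push is None else f"spin {((h-push+180)%360-180)/8:.2f}")
E
python3 -m inch '[{"tx":-0.8,"ty":-0.9,"hand":0},{"tx":-0.8,"ty":-0.9,"hand":0},{"tx":-0.8,"ty":-0.9,"hand":0},{"tx":-0.8,"ty":-0.9,"hand":0},{"tx":-0.8,"ty":-0.9,"hand":0}]' 20
python3 -m inch '[{"tx":-0.8,"ty":-0.9},{"tx":-0.8,"ty":-0.9},{"tx":-0.8,"ty":-0.9},{"tx":-0.8,"ty":-0.9},{"tx":-0.8,"ty":-0.9}]'
python3 -m inch '[{"tx":-0.8,"ty":-0.9},{"tx":-0.8,"ty":-0.9},{"spin":-1},{"spin":-1},{"spin":-1}]'
python3 -m inch '[{"spin":-1},{"spin":-1},{"spin":-1},{"spin":-1},{"spin":-1}]'
python3 -c "
from h import *
go(.499,-.135,.23,75)"
```

```text
t 1.1 tcp [0.2508 0.5725 0.2313] F [0.2 0.2 0.3] head-x -23.7 q1,q6 [1.05 1.47] units [-12.78 -13.71   0.03] spin -12.33$[0]: bad value
$[0]: bad value
$[0]: bad value
$[0]: bad value
```

```bash
python3 -m inch '[{"tx":-0.8,"ty":-0.9,"tz":0,"spin":0,"hand":0}]' 20; python3 -m inch --help | head -20
```

```text
clock: 1.23
tool_pos: [0.2657, 0.5284, 0.2312]
tool_rot: [0.0, 0.203, 0.979, 0.001]
force: [0.5, -0.1, 0.1]
opening: 0.0696
finger_force: 0.0invalid input: not JSON, or not a number
```

All five keys are needed.

```bash

python3 -m inch '[{"tx":-0.8,"ty":-0.9,"tz":0,"spin":0,"hand":0},{"tx":-0.8,"ty":-0.9,"tz":0,"spin":0,"hand":0},{"tx":-0.8,"ty":-0.9,"tz":0,"spin":0,"hand":0},{"tx":-0.8,"ty":-0.9,"tz":0,"spin":0,"hand":0},{"tx":-0.8,"ty":-0.9,"tz":0,"spin":0,"hand":0}]' >/dev/null
python3 -m inch '[{"tx":-0.8,"ty":-0.9,"tz":0,"spin":0,"hand":0},{"tx":-0.8,"ty":-0.9,"tz":0,"spin":0,"hand":0},{"tx":-0.8,"ty":-0.9,"tz":0,"spin":0,"hand":0},{"tx":-0.8,"ty":-0.9,"tz":0,"spin":0,"hand":0},{"tx":-0.8,"ty":-0.9,"tz":0,"spin":0,"hand":0}]' >/dev/null
python3 -m inch '[{"tx":-0.8,"ty":-0.9,"tz":0,"spin":0,"hand":0},{"tx":-0.8,"ty":-0.9,"tz":0,"spin":0,"hand":0},{"tx":-0.8,"ty":-0.9,"tz":0,"spin":0,"hand":0},{"tx":0,"ty":0,"tz":0,"spin":-1,"hand":0},{"tx":0,"ty":0,"tz":0,"spin":-1,"hand":0}]' >/dev/null
python3 -m inch '[{"tx":0,"ty":0,"tz":0,"spin":-1,"hand":0},{"tx":0,"ty":0,"tz":0,"spin":-1,"hand":0},{"tx":0,"ty":0,"tz":0,"spin":-1,"hand":0},{"tx":0,"ty":0,"tz":0,"spin":-1,"hand":0},{"tx":0,"ty":0,"tz":0,"spin":-1,"hand":0}]' >/dev/null
python3 -m inch '[{"tx":0,"ty":0,"tz":0,"spin":-1,"hand":0},{"tx":0,"ty":0,"tz":0,"spin":-1,"hand":0},{"tx":0,"ty":0,"tz":0,"spin":-1,"hand":0},{"tx":0,"ty":0,"tz":0,"spin":-1,"hand":0},{"tx":0,"ty":0,"tz":0,"spin":-1,"hand":0}]'
python3 -c "
from h import *
go(.499,-.135,.23,75)"
```

```text
clock: 4.35
tool_pos: [0.4589, -0.0689, 0.2315]
tool_rot: [0.0, -0.592, 0.806, -0.0]
force: [-0.5, -0.4, -0.5]
opening: 0.0001
finger_force: 0.0
t 4.35 tcp [ 0.4589 -0.0689  0.2315] F [-0.5 -0.4 -0.5] head-x 72.6 q1,q6 [-0.29 -1.56] units [ 1.28 -1.45  0.04] spin -0.30
```

```bash

python3 -m inch '[{"tx":0.64,"ty":-0.72,"tz":0,"spin":0,"hand":0},{"tx":0.64,"ty":-0.73,"tz":0,"spin":0,"hand":0},{"tx":0,"ty":0,"tz":1,"spin":0,"hand":0},{"tx":0,"ty":0,"tz":1,"spin":0,"hand":0},{"tx":0,"ty":0,"tz":1,"spin":0,"hand":0}]' 
python3 - <<'E'
from h import *
go(.499,-.135,.11,75)
a=get_image("scene");b=get_image("top")
v=lambda i:cv2.resize(i[150:250,230:360],None,fx=4,fy=4,interpolation=cv2.INTER_CUBIC)[:, :400]
v=lambda i,c:cv2.resize(i[155:255,c:c+100],None,fx=4,fy=4,interpolation=cv2.INTER_CUBIC)
cv2.imwrite("pics/p2.png",np.hstack([v(a,260),v(b,265)]))
E
```

```text
clock: 4.97
tool_pos: [0.499, -0.1356, 0.1105]
tool_rot: [0.0, -0.59, 0.807, -0.0]
force: [0.5, 0.2, -0.2]
opening: -0.0002
finger_force: 0.0
t 4.97 tcp [ 0.499  -0.1356  0.1105] F [ 0.5  0.2 -0.2] head-x 72.3 q1,q6 [-0.39 -1.65] units [-0.01  0.    0.01] spin -0.33
```

View pics/p2.png

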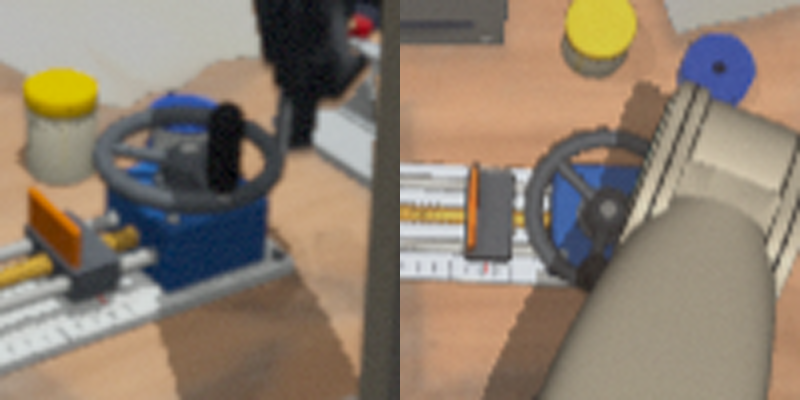

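```bash
cat >> h.py <<'E'
AX=np.array([.5625,-.110])
def prog(goal):
    """goal: wanted handle world angle (deg, cw from -x, unwrapped mod 360)"""
    s=get_state();r=s["tool_pos"][:2]-AX
    th=np.degrees(np.arctan2(r[1],-r[0]))+np.degrees(np.arctan2(22,55))
    g=np.radians(goal);u=np.array([-np.cos(g),np.sin(g)]);t=np.array([np.sin(g),np.cos(g)])
    p=AX+.055*u-.022*t
    print("handle~",round(th,1),"rad",np.hypot(*r).round(4));go(*p,.11,90-goal)
E
python3 -m inch '[{"tx":-0.22,"ty":0,"tz":0,"spin":0,"hand":0},{"tx":-0.23,"ty":0,"tz":0,"spin":0,"hand":0},{"tx":-0.2,"ty":0.06,"tz":0,"spin":1,"hand":0},{"tx":-0.2,"ty":0.06,"tz":0,"spin":1,"hand":0},{"tx":-0.2,"ty":0.06,"tz":0,"spin":1,"hand":0}]' 
python3 -c "
from h import *
prog(40)"
```

```text
clock: 5.7
tool_pos: [0.5081, -0.0936, 0.1133]
tool_rot: [-0.0, -0.408, 0.913, -0.001]
force: [-3.9, -2.0, 3.7]
opening: 0.0001
finger_force: 2.0
handle~ 38.6 rad 0.0568
t 5.7 tcp [ 0.5081 -0.0936  0.1133] F [-3.9 -2.   3.7] head-x 48.1 q1,q6 [-0.31 -1.15] units [-0.01  0.07  0.08] spin -0.24
```

```bash

python3 -m inch '[{"tx":-0.2,"ty":0.09,"tz":0,"spin":1,"hand":0},{"tx":-0.2,"ty":0.07,"tz":0,"spin":1,"hand":0},{"tx":-0.2,"ty":0.07,"tz":0,"spin":1,"hand":0},{"tx":-0.2,"ty":0.07,"tz":0,"spin":1,"hand":0},{"tx":-0.2,"ty":0.07,"tz":0,"spin":1,"hand":0}]' 
python3 - <<'E'
from h import *
prog(80)
a=get_image("scene");b=get_image("top")
v=lambda i,c:cv2.resize(i[155:255,c:c+100],None,fx=4,fy=4,interpolation=cv2.INTER_CUBIC)
cv2.imwrite("pics/p3.png",np.hstack([v(a,260),v(b,265)]))
E
```

```text
clock: 6.32
tool_pos: [0.5328, -0.0593, 0.113]
tool_rot: [-0.0, -0.071, 0.997, 0.0]
force: [-3.8, 0.6, 2.2]
opening: 0.0002
finger_force: 1.8
handle~ 81.5 rad 0.0588
t 6.33 tcp [ 0.5328 -0.0593  0.113 ] F [-3.8  0.6  2.2] head-x 8.1 q1,q6 [-0.23 -0.37] units [ 0.04 -0.    0.08] spin -0.23
```

View pics/p3.png

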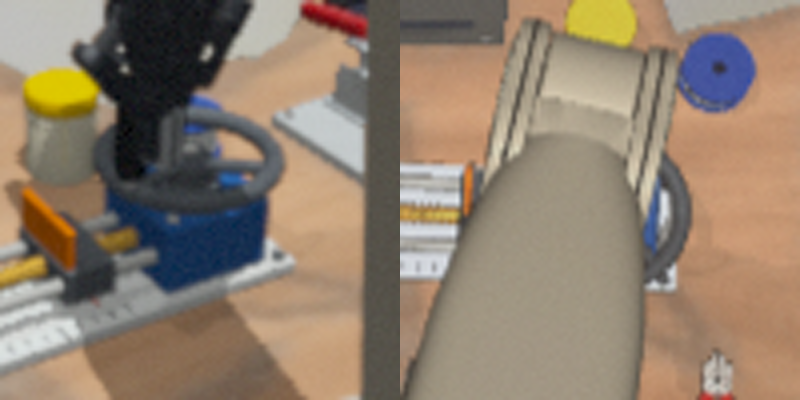

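The handle has been pushed to the wheel's left side, and the fingers are behind it in the scene crop at about (135,150). I'm continuing round.

```bash

python3 -m inch '[{"tx":-0.2,"ty":0.06,"tz":0,"spin":1,"hand":0},{"tx":-0.2,"ty":0.06,"tz":0,"spin":1,"hand":0},{"tx":-0.2,"ty":0.06,"tz":0,"spin":1,"hand":0},{"tx":-0.2,"ty":0.06,"tz":0,"spin":1,"hand":0},{"tx":-0.2,"ty":0.06,"tz":0,"spin":1,"hand":0}]' 
python3 -c "
from h import *
prog(120)"
python3 -m inch '[{"tx":-0.2,"ty":0.06,"tz":0,"spin":1,"hand":0},{"tx":-0.2,"ty":0.06,"tz":0,"spin":1,"hand":0},{"tx":-0.2,"ty":0.06,"tz":0,"spin":1,"hand":0},{"tx":-0.2,"ty":0.06,"tz":0,"spin":1,"hand":0},{"tx":-0.2,"ty":0.06,"tz":0,"spin":1,"hand":0}]' 
python3 -c "
from h import *
prog(160)"
```

```text
clock: 7.05
tool_pos: [0.5736, -0.0521, 0.1122]
tool_rot: [-0.0, 0.273, 0.962, 0.002]
force: [-1.8, 4.3, 0.1]
opening: -0.0001
finger_force: 1.9
handle~ 122.7 rad 0.059
t 7.05 tcp [ 0.5736 -0.0521  0.1122] F [-1.8  4.3  0.1] head-x -31.7 q1,q6 [-0.2   0.35] units [ 0.07 -0.02  0.05] spin -0.21
clock: 7.68
tool_pos: [0.6094, -0.0736, 0.1122]
tool_rot: [-0.0, 0.586, 0.811, 0.001]
force: [-1.2, 3.0, -0.3]
opening: -0.0001
finger_force: 1.6
handle~ 164.0 rad 0.0594
t 7.67 tcp [ 0.6094 -0.0736  0.1122] F [-1.2  3.  -0.3] head-x -71.7 q1,q6 [-0.23  1.02] units [ 0.1  -0.04  0.06] spin -0.21
```

```bash

python3 -m inch '[{"tx":-0.19,"ty":0.05,"tz":0,"spin":1,"hand":0},{"tx":-0.19,"ty":0.06,"tz":0,"spin":1,"hand":0},{"tx":-0.19,"ty":0.06,"tz":0,"spin":1,"hand":0},{"tx":-0.19,"ty":0.06,"tz":0,"spin":1,"hand":0},{"tx":-0.19,"ty":0.06,"tz":0,"spin":1,"hand":0}]' 
python3 -c "
from h import *
prog(200)"
python3 -m inch '[{"tx":-0.19,"ty":0.06,"tz":0,"spin":1,"hand":0},{"tx":-0.19,"ty":0.06,"tz":0,"spin":1,"hand":0},{"tx":-0.19,"ty":0.06,"tz":0,"spin":1,"hand":0},{"tx":-0.19,"ty":0.06,"tz":0,"spin":1,"hand":0},{"tx":-0.19,"ty":0.06,"tz":0,"spin":1,"hand":0}]' 
python3 -c "
from h import *
prog(240)"
```

```text
clock: 8.3
tool_pos: [0.6219, -0.1106, 0.1122]
tool_rot: [-0.001, 0.828, 0.561, 0.001]
force: [-0.8, 3.2, 0.3]
opening: 0.0002
finger_force: 1.5
handle~ -157.6 rad 0.0594
t 8.3 tcp [ 0.6219 -0.1106  0.1122] F [-0.8  3.2  0.3] head-x -111.7 q1,q6 [-0.28  1.67] units [ 0.06 -0.03  0.05] spin -0.21
clock: 8.93
tool_pos: [0.6099, -0.1477, 0.1126]
tool_rot: [-0.0, 0.97, 0.244, 0.002]
force: [1.4, 3.1, -0.1]
opening: 0.0002
finger_force: 1.4
handle~ -119.7 rad 0.0605
t 8.93 tcp [ 0.6099 -0.1477  0.1126] F [ 1.4  3.1 -0.1] head-x -151.7 q1,q6 [-0.34  2.31] units [-0.01 -0.03  0.07] spin -0.21
```

```bash

python3 -m inch '[{"tx":-0.2,"ty":0.05,"tz":0,"spin":1,"hand":0},{"tx":-0.2,"ty":0.05,"tz":0,"spin":1,"hand":0},{"tx":-0.2,"ty":0.05,"tz":0,"spin":1,"hand":0},{"tx":0,"ty":0,"tz":0,"spin":0,"hand":0}]' 
python3 -c "
from h import *
prog(264)"
python3 -m inch '[{"tx":0.6,"ty":0,"tz":0,"spin":0,"hand":0},{"tx":0,"ty":0,"tz":-1,"spin":0,"hand":0},{"tx":0,"ty":0,"tz":-1,"spin":-1,"hand":0},{"tx":0,"ty":0,"tz":0,"spin":-1,"hand":0},{"tx":0,"ty":0,"tz":0,"spin":-1,"hand":0}]' 
python3 -m inch '[{"tx":0,"ty":0,"tz":0,"spin":-1,"hand":0},{"tx":0,"ty":0,"tz":0,"spin":-1,"hand":0},{"tx":0,"ty":0,"tz":0,"spin":-1,"hand":0},{"tx":0,"ty":0,"tz":0,"spin":-1,"hand":0},{"tx":0,"ty":0,"tz":0,"spin":-1,"hand":0}]' >/dev/null
python3 -m inch '[{"tx":0,"ty":0,"tz":0,"spin":-1,"hand":0},{"tx":0,"ty":0,"tz":0,"spin":-1,"hand":0},{"tx":0,"ty":0,"tz":0,"spin":-1,"hand":0},{"tx":0,"ty":0,"tz":0,"spin":-1,"hand":0},{"tx":0,"ty":0,"tz":0,"spin":-1,"hand":0}]' >/dev/null
python3 -m inch '[{"tx":0,"ty":0,"tz":0,"spin":-1,"hand":0},{"tx":0,"ty":0,"tz":0,"spin":-1,"hand":0},{"tx":0,"ty":0,"tz":0,"spin":-1,"hand":0},{"tx":0,"ty":0,"tz":0,"spin":-1,"hand":0},{"tx":0,"ty":0,"tz":0,"spin":-1,"hand":0}]' 
python3 - <<'E'
from h import *
prog(264)
a=get_image("scene");b=get_image("top")
v=lambda i,c:cv2.resize(i[155:255,c:c+100],None,fx=4,fy=4,interpolation=cv2.INTER_CUBIC)
cv2.imwrite("pics/p4.png",np.hstack([v(a,260),v(b,265)]))
E
```

```text
clock: 9.43
tool_pos: [0.5891, -0.1628, 0.1127]
tool_rot: [0.001, 0.999, 0.04, 0.002]
force: [1.7, 1.0, 0.2]
opening: -0.0001
finger_force: 0.4
handle~ -95.0 rad 0.0591
t 9.43 tcp [ 0.5891 -0.1628  0.1127] F [1.7 1.  0.2] head-x -175.5 q1,q6 [-0.38  2.69] units [ 0.03 -0.01  0.07] spin -0.18
clock: 10.05
tool_pos: [0.613, -0.1609, 0.1932]
tool_rot: [0.001, 0.968, 0.249, 0.001]
force: [-0.2, 0.2, -0.0]
opening: -0.0002
finger_force: 0.0
clock: 11.92
tool_pos: [0.6124, -0.1608, 0.1921]
tool_rot: [0.001, 0.268, 0.963, -0.0]
force: [-0.3, 0.0, 0.1]
opening: 0.0004
finger_force: 0.0
handle~ -112.7 rad 0.0712
t 11.93 tcp [ 0.6124 -0.1608  0.1921] F [-0.3  0.   0.1] head-x -31.1 q1,q6 [-0.36  0.18] units [ 0.46 -0.32  2.05] spin 17.86
```

View pics/p4.png

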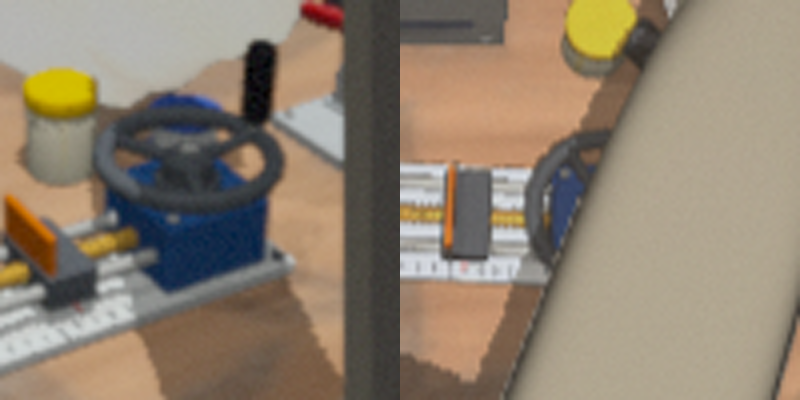

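```bash

python3 -m inch '[{"tx":0,"ty":0,"tz":0,"spin":-1,"hand":0},{"tx":0,"ty":0,"tz":0,"spin":-1,"hand":0},{"tx":0,"ty":0,"tz":0,"spin":-1,"hand":0},{"tx":0,"ty":0,"tz":1,"spin":-1,"hand":0},{"tx":0,"ty":0,"tz":1,"spin":-0.8,"hand":0}]' 
cat >> h.py <<'E'
def prog2(goal):
    s=get_state();r=s["tool_pos"][:2]-AX
    th=np.degrees(np.arctan2(r[1],-r[0]))+np.degrees(np.arctan2(22,55))
    g=np.radians(goal);u=np.array([-np.cos(g),np.sin(g)]);t=np.array([np.sin(g),np.cos(g)])
    p=AX+.055*u-.022*t
    print("handle~",round(th,1),"rad",np.hypot(*r).round(4));go(*p,.112,270-goal)
E
python3 -c "
from h import *
prog2(264)"
```

```text
clock: 12.65
tool_pos: [0.6131, -0.161, 0.1118]
tool_rot: [0.001, -0.061, 0.998, -0.001]
force: [0.3, 0.5, 0.8]
opening: 0.0002
finger_force: 0.0
handle~ -112.9 rad 0.0719
t 12.65 tcp [ 0.6131 -0.161   0.1118] F [0.3 0.5 0.8] head-x 7.0 q1,q6 [-0.36 -0.48] units [ 0.57  0.04 -0.01] spin 0.12
```

```bash

python3 -m inch '[{"tx":0.57,"ty":0.03,"tz":0,"spin":0.1,"hand":0},{"tx":0.2,"ty":-0.06,"tz":0,"spin":1,"hand":0},{"tx":0.2,"ty":-0.06,"tz":0,"spin":1,"hand":0},{"tx":0.2,"ty":-0.06,"tz":0,"spin":1,"hand":0},{"tx":0.2,"ty":-0.06,"tz":0,"spin":1,"hand":0}]' 
python3 -c "
from h import *
prog2(296)"
python3 -m inch '[{"tx":0.2,"ty":-0.06,"tz":0,"spin":1,"hand":0},{"tx":0.2,"ty":-0.06,"tz":0,"spin":1,"hand":0},{"tx":0.2,"ty":-0.06,"tz":0,"spin":1,"hand":0},{"tx":0.2,"ty":-0.06,"tz":0,"spin":1,"hand":0},{"tx":0,"ty":0,"tz":0,"spin":0,"hand":0}]' 
python3 -c "
from h import *
prog2(328)"
```

```text
clock: 13.28
tool_pos: [0.5587, -0.1686, 0.1123]
tool_rot: [0.002, 0.228, 0.974, 0.0]
force: [3.8, 0.1, -0.8]
opening: 0.0
finger_force: 1.5
handle~ -64.4 rad 0.0587
t 13.28 tcp [ 0.5587 -0.1686  0.1123] F [ 3.8  0.1 -0.8] head-x -26.3 q1,q6 [-0.4   0.05] units [ 0.01 -0.02  0.01] spin -0.04
clock: 13.9
tool_pos: [0.5267, -0.1565, 0.1122]
tool_rot: [0.001, 0.484, 0.875, -0.0]
force: [1.0, -1.0, 0.8]
opening: 0.0001
finger_force: 0.5
handle~ -30.6 rad 0.0587
t 13.9 tcp [ 0.5267 -0.1565  0.1122] F [ 1.  -1.   0.8] head-x -58.0 q1,q6 [-0.41  0.61] units [-0.04 -0.    0.01] spin 0.01
```

```bash

python3 -m inch '[{"tx":0.2,"ty":-0.06,"tz":0,"spin":1,"hand":0},{"tx":0.2,"ty":-0.06,"tz":0,"spin":1,"hand":0},{"tx":0.2,"ty":-0.06,"tz":0,"spin":1,"hand":0},{"tx":0.2,"ty":-0.06,"tz":0,"spin":1,"hand":0},{"tx":0,"ty":0,"tz":0,"spin":0,"hand":0}]' 
python3 -c "
from h import *
prog2(360)"
python3 -m inch '[{"tx":-0.6,"ty":0,"tz":0,"spin":0,"hand":0},{"tx":-0.6,"ty":0,"tz":0,"spin":0,"hand":0}]' 
python3 - <<'E'
from h import *
prog2(360)
a=get_image("scene");b=get_image("top")
cv2.imwrite("pics/scene5.png",a)
v=lambda i,c:cv2.resize(i[155:255,c:c+100],None,fx=4,fy=4,interpolation=cv2.INTER_CUBIC)
cv2.imwrite("pics/p5.png",np.vstack([np.hstack([v(a,260),v(b,265)])[:300],np.hstack([v(cv2.imread("pics/scene0.png"),260),v(cv2.imread("pics/top0.png"),265)])[:300]]))
E
```

```text
clock: 14.52
tool_pos: [0.5067, -0.13, 0.1118]
tool_rot: [0.001, 0.706, 0.708, -0.0]
force: [0.1, -0.9, 0.9]
opening: -0.0
finger_force: 0.5
handle~ 2.1 rad 0.0593
t 14.53 tcp [ 0.5067 -0.13    0.1118] F [ 0.1 -0.9  0.9] head-x -89.8 q1,q6 [-0.37  1.19] units [-0.05  0.02 -0.  ] spin 0.02
clock: 14.78
tool_pos: [0.5059, -0.1779, 0.1111]
tool_rot: [-0.001, 0.706, 0.709, -0.0]
force: [0.2, -0.1, 0.2]
opening: 0.0002
finger_force: 0.0
handle~ -28.4 rad 0.0884
t 14.78 tcp [ 0.5059 -0.1779  0.1111] F [ 0.2 -0.1  0.2] head-x -89.8 q1,q6 [-0.46  1.11] units [ 1.15  0.04 -0.02] spin 0.03
```

View pics/p5.png

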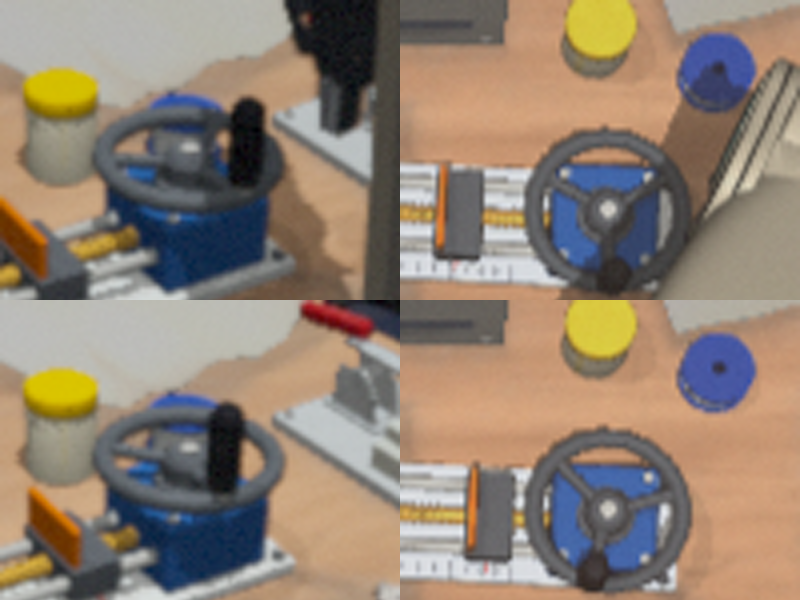

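```bash
cat >> h.py <<'E'
def handle(im,c0=300,c1=330,r0=178,r1=206):
    g=im[r0:r1,c0:c1].max(2).astype(np.uint8)
    n,l,st,ce=cv2.connectedComponentsWithStats((g<45).astype(np.uint8),connectivity=4)
    k=1+np.argmax(st[1:,4]);px=ce[k]+[c0,r0]
    p=at_z("scene",px,.122)+[.0075,-.0088,0]
    d=p[:2]-AX
    print(px.round(2),st[k],p.round(4),"r",np.hypot(*d).round(4),"ang",np.degrees(np.arctan2(d[1],-d[0])).round(2))
    return px
E
python3 - <<'E'
from h import *
handle(cv2.imread("pics/scene0.png"))
handle(cv2.imread("pics/scene5.png"))
E
```

```text
[315.45 192.19] [ 12   4   9  21 146] [ 0.5153 -0.0973  0.122 ] r 0.0488 ang 15.02
[321.15 191.24] [ 17   2   9  22 165] [ 0.5116 -0.1116  0.122 ] r 0.0509 ang -1.77
```

```bash

python3 -m inch '[{"tx":0.6,"ty":0,"tz":0,"spin":0,"hand":0},{"tx":0.6,"ty":0,"tz":0,"spin":0,"hand":0},{"tx":0.15,"ty":-0.05,"tz":0,"spin":0.8,"hand":0},{"tx":0.15,"ty":-0.05,"tz":0,"spin":0.8,"hand":0},{"tx":0,"ty":0,"tz":0,"spin":0,"hand":0}]' 
python3 -c "
from h import *
prog2(373)"
python3 -m inch '[{"tx":-0.6,"ty":0,"tz":0,"spin":0,"hand":0},{"tx":-0.6,"ty":0,"tz":0,"spin":0,"hand":0}]' 
python3 - <<'E'
from h import *
a=get_image("scene");cv2.imwrite("pics/scene6.png",a);handle(a);handle(cv2.imread("pics/scene0.png"));go(.5,-.1,.112)
E
```

```text
clock: 15.5
tool_pos: [0.5024, -0.1167, 0.111]
tool_rot: [-0.001, 0.781, 0.625, -0.0]
force: [0.3, -0.2, -0.3]
opening: 0.0
finger_force: 0.2
handle~ 15.4 rad 0.0605
t 15.5 tcp [ 0.5024 -0.1167  0.111 ] F [ 0.3 -0.2 -0.3] head-x -102.6 q1,q6 [-0.35  1.44] units [-0.05  0.05 -0.02] spin 0.05
clock: 15.75
tool_pos: [0.492, -0.1641, 0.1112]
tool_rot: [-0.001, 0.78, 0.625, 0.0]
force: [-0.5, -0.3, -0.3]
opening: -0.0001
finger_force: 0.0
[316.63 191.83] [ 12   3  11  22 173] [ 0.5152 -0.1008  0.122 ] r 0.0482 ang 11.05
[315.45 192.19] [ 12   4   9  21 146] [ 0.5153 -0.0973  0.122 ] r 0.0488 ang 15.02
t 15.8 tcp [ 0.4918 -0.1668  0.1114] F [ 0.1 -2.4  0.7] head-x -102.7 q1,q6 [-0.45  1.34] units [ 1.67 -0.17 -0.02]
```

```bash
python3 - <<'E'
from h import *
for f in(0,5,6):
    g=cv2.imread(f"pics/scene{f}.png").max(2).astype(float)[178:206,302:332]
    G=cv2.resize(g,None,fx=8,fy=8,interpolation=cv2.INTER_CUBIC)
    for th in(30,38,45,55):
        n,l,st,ce=cv2.connectedComponentsWithStats((G<th).astype(np.uint8));k=1+np.argmax(st[1:,4])
        m=(l==k);ys=np.where(m.any(1))[0];rows=range(ys[0]+24,ys[0]+104,4)
        mid=[ (np.where(m[r])[0][0]+np.where(m[r])[0][-1])/16 for r in rows]
        print(f,th,"mid col",round(302+np.mean(mid),2),"top",178+ys[0]/8,"bot",178+ys[-1]/8,"w",st[k,2]/8)
E
```

```text
0 30 mid col 316.02 top 184.375 bot 202.75 w 8.125
0 38 mid col 316.09 top 183.5 bot 203.0 w 8.75
0 45 mid col 316.2 top 181.75 bot 203.25 w 9.25
0 55 mid col 316.2 top 181.5 bot 203.5 w 10.125
5 30 mid col 321.72 top 180.5 bot 201.375 w 8.25
5 38 mid col 321.75 top 180.375 bot 201.625 w 8.875
5 45 mid col 321.76 top 180.25 bot 202.0 w 9.75
5 55 mid col 321.7 top 180.0 bot 205.875 w 14.125
6 30 mid col 317.28 top 181.625 bot 202.375 w 9.5
6 38 mid col 317.29 top 181.5 bot 202.625 w 10.25
6 45 mid col 317.25 top 181.375 bot 203.0 w 11.0
6 55 mid col 316.98 top 181.25 bot 203.5 w 14.625
```

```bash

python3 -m inch '[{"tx":0.6,"ty":0,"tz":0,"spin":0,"hand":0},{"tx":0.6,"ty":0,"tz":0,"spin":0,"hand":0},{"tx":0.08,"ty":-0.02,"tz":0,"spin":0.4,"hand":0},{"tx":0,"ty":0,"tz":0,"spin":0,"hand":0},{"tx":0,"ty":0,"tz":0,"spin":0,"hand":0}]' 
python3 -c "
from h import *
prog2(376)"
python3 -m inch '[{"tx":-0.6,"ty":0,"tz":0,"spin":0,"hand":0},{"tx":-0.6,"ty":0,"tz":0,"spin":0,"hand":0},{"tx":-0.8,"ty":0.8,"tz":-0.6,"spin":0,"hand":0},{"tx":-0.8,"ty":0.8,"tz":-0.6,"spin":0,"hand":0},{"tx":-0.8,"ty":0.8,"tz":-0.6,"spin":0,"hand":0}]' 
python3 - <<'E'
from h import *
a=get_image("scene");b=get_image("top");cv2.imwrite("pics/scene7.png",a);cv2.imwrite("pics/top7.png",b)
for f in(0,7):
    g=cv2.imread(f"pics/scene{f}.png").max(2).astype(float)[178:206,302:332]
    G=cv2.resize(g,None,fx=8,fy=8,interpolation=cv2.INTER_CUBIC)
    for th in(30,38,45):
        n,l,st,ce=cv2.connectedComponentsWithStats((G<th).astype(np.uint8));k=1+np.argmax(st[1:,4])
        m=(l==k);ys=np.where(m.any(1))[0];rows=range(ys[0]+24,ys[0]+104,4)
        mid=[ (np.where(m[r])[0][0]+np.where(m[r])[0][-1])/16 for r in rows]
        print(f,th,"mid col",round(302+np.mean(mid),2),"top",178+ys[0]/8,"bot",178+ys[-1]/8,"w",st[k,2]/8)
v=lambda i,c:cv2.resize(i[155:255,c:c+100],None,fx=4,fy=4,interpolation=cv2.INTER_CUBIC)
cv2.imwrite("pics/p7.png",np.vstack([np.hstack([v(a,260),v(b,265)])[:300],np.hstack([v(cv2.imread("pics/scene0.png"),260),v(cv2.imread("pics/top0.png"),265)])[:300]]))
E
```

```text
clock: 16.42
tool_pos: [0.5028, -0.1141, 0.1113]
tool_rot: [-0.0, 0.798, 0.602, 0.0]
force: [-0.5, 0.8, 0.4]
opening: 0.0001
finger_force: 0.0
handle~ 17.9 rad 0.0599
t 16.43 tcp [ 0.5028 -0.1141  0.1113] F [-0.5  0.8  0.4] head-x -105.9 q1,q6 [-0.35  1.5 ] units [-0.04  0.03 -0.02] spin 0.01
clock: 17.05
tool_pos: [0.5556, -0.2807, 0.184]
tool_rot: [-0.0, 0.799, 0.602, 0.0]
force: [1.1, 0.2, -0.3]
opening: 0.0001
finger_force: 0.0
0 30 mid col 316.02 top 184.375 bot 202.75 w 8.125
0 38 mid col 316.09 top 183.5 bot 203.0 w 8.75
0 45 mid col 316.2 top 181.75 bot 203.25 w 9.25
7 30 mid col 315.97 top 183.5 bot 202.875 w 8.75
7 38 mid col 316.04 top 182.5 bot 203.125 w 9.25
7 45 mid col 316.1 top 181.625 bot 203.25 w 10.0
```

View pics/p7.png

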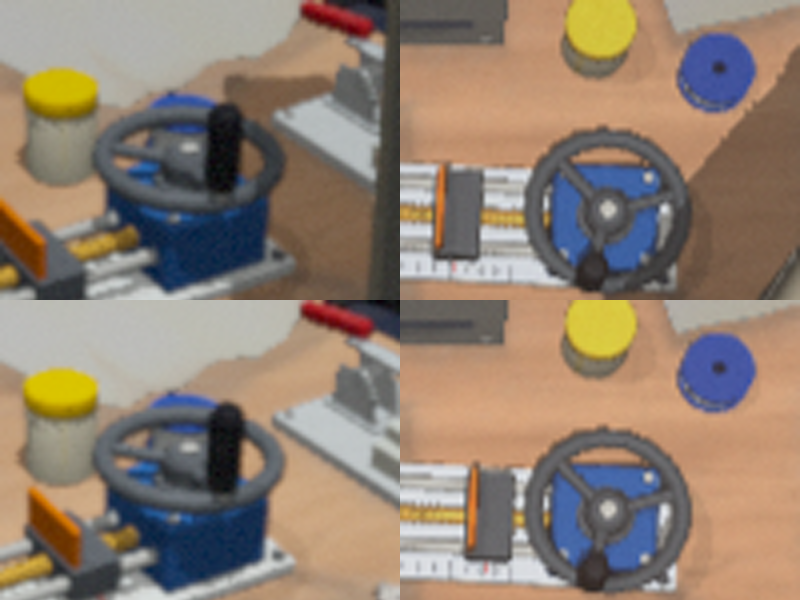

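The top row (now) matches the bottom row (start). The handle's column agrees to 0.1 px (about 316.1), and the stop has moved about 7 px left, so the wheel has made one turn. Next is the lever.

```bash

python3 -m inch '[{"tx":0,"ty":0,"tz":-1,"spin":0,"hand":0},{"tx":0,"ty":0,"tz":0,"spin":0,"hand":0}]' 
python3 - <<'E'
from h import *
s,t=(None,None)
go(.511,.048,.225,-100)
E
```

```text
clock: 17.4
tool_pos: [0.5568, -0.2803, 0.2264]
tool_rot: [0.003, 0.799, 0.602, 0.001]
force: [-0.6, -0.6, 1.3]
opening: 0.0001
finger_force: 0.0
t 17.4 tcp [ 0.5568 -0.2803  0.2264] F [-0.6 -0.6  1.3] head-x -106.0 q1,q6 [-0.57  1.28] units [ 7.57 -3.37  0.01] spin -0.75
```

```bash

python3 -m inch '[{"tx":0.95,"ty":-0.42,"tz":0,"spin":0,"hand":0},{"tx":0.95,"ty":-0.42,"tz":0,"spin":0,"hand":0},{"tx":0.95,"ty":-0.42,"tz":0,"spin":0,"hand":0},{"tx":0.95,"ty":-0.42,"tz":0,"spin":0,"hand":0},{"tx":0.95,"ty":-0.42,"tz":0,"spin":0,"hand":0}]' >/dev/null
python3 -m inch '[{"tx":0.95,"ty":-0.42,"tz":0,"spin":0,"hand":0},{"tx":0.95,"ty":-0.42,"tz":0,"spin":0,"hand":0},{"tx":0.92,"ty":-0.43,"tz":0,"spin":0,"hand":0},{"tx":0,"ty":0,"tz":0,"spin":0,"hand":0}]' >/dev/null
python3 -c "
from h import *
go(.511,.048,.08,-100)"
```

```text
t 18.52 tcp [0.5076 0.0513 0.2221] F [ 1.2 -0.  -1. ] head-x -105.8 q1,q6 [-0.03  1.82] units [-0.06  0.11  3.55] spin -0.72
```

```bash

python3 -m inch '[{"tx":-0.06,"ty":0.1,"tz":0.9,"spin":0,"hand":0},{"tx":0,"ty":0,"tz":0.9,"spin":0,"hand":0},{"tx":0,"ty":0,"tz":0.9,"spin":0,"hand":0},{"tx":0,"ty":0,"tz":0.85,"spin":0,"hand":0},{"tx":0,"ty":0,"tz":0,"spin":0,"hand":0}]' 
cat >> h.py <<'E'
def lev(goal,piv=(.5725,.0893)):
    g=np.radians(goal);u=np.array([-np.cos(g),np.sin(g)]);t=np.array([np.sin(g),np.cos(g)])
    go(*(np.array(piv)+.06*u-.020*t),.08)
E
python3 - <<'E'
from h import *
lev(5);lev(20)
a=get_image("scene");b=get_image("top")
v=lambda i,c:cv2.resize(i[165:265,c:c+100],None,fx=4,fy=4,interpolation=cv2.INTER_CUBIC)
cv2.imwrite("pics/p8.png",np.hstack([v(a,200),v(b,220)]))
E
```

```text
clock: 19.15
tool_pos: [0.5089, 0.045, 0.0781]
tool_rot: [-0.002, 0.799, 0.601, -0.003]
force: [0.7, -0.3, 1.5]
opening: 0.0002
finger_force: 0.0
t 19.15 tcp [0.5089 0.045  0.0781] F [ 0.7 -0.3  1.5] head-x -106.1 q1,q6 [-0.04  1.81] units [ 0.73 -0.16 -0.05] 
t 19.15 tcp [0.5089 0.045  0.0781] F [ 0.7 -0.3  1.5] head-x -106.1 q1,q6 [-0.04  1.81] units [ 1.11 -0.31 -0.05]
```

View pics/p8.png

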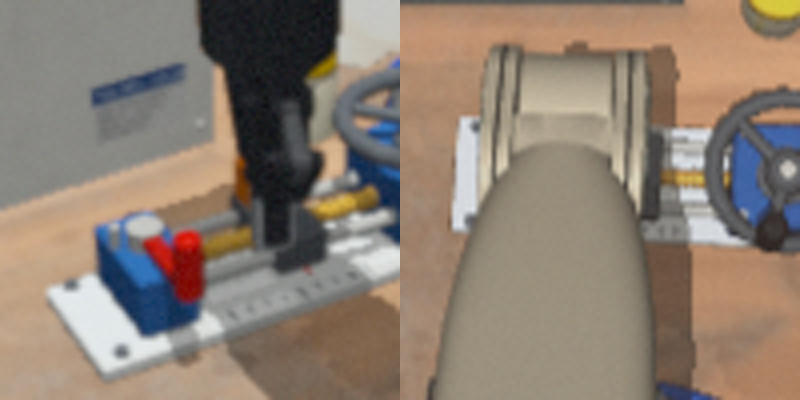

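```bash

python3 -m inch '[{"tx":0.35,"ty":-0.08,"tz":0,"spin":0,"hand":0},{"tx":0.35,"ty":-0.08,"tz":0,"spin":0,"hand":0},{"tx":0.21,"ty":-0.07,"tz":0,"spin":0.3,"hand":0},{"tx":0.21,"ty":-0.07,"tz":0,"spin":0.6,"hand":0},{"tx":0.21,"ty":-0.06,"tz":0,"spin":0.7,"hand":0}]' 
python3 -c "
from h import *
lev(29);lev(45)"
```

```text
clock: 19.88
tool_pos: [0.5159, 0.1017, 0.0824]
tool_rot: [0.001, 0.862, 0.508, 0.001]
force: [0.0, -2.4, 0.2]
opening: 0.0003
finger_force: 0.7
t 19.88 tcp [0.5159 0.1017 0.0824] F [ 0.  -2.4  0.2] head-x -119.0 q1,q6 [0.07 2.15] units [-0.08 -0.11  0.06] 
t 19.88 tcp [0.5159 0.1017 0.0824] F [ 0.  -2.4  0.2] head-x -119.0 q1,q6 [0.07 2.15] units [ 0.35 -0.19  0.06]
```

```bash

python3 -m inch '[{"tx":0.17,"ty":-0.09,"tz":0,"spin":0.6,"hand":0},{"tx":0.18,"ty":-0.09,"tz":0,"spin":0.6,"hand":0},{"tx":0.21,"ty":-0.05,"tz":0,"spin":0.7,"hand":0},{"tx":0.21,"ty":-0.05,"tz":0,"spin":0.7,"hand":0},{"tx":0,"ty":0,"tz":0,"spin":0,"hand":0}]' 
python3 -c "
from h import *
lev(61);lev(77)"
```

```text
clock: 20.5
tool_pos: [0.5248, 0.133, 0.0821]
tool_rot: [0.0, 0.938, 0.346, 0.001]
force: [-0.6, -0.6, 1.0]
opening: 0.0004
finger_force: 0.0
t 20.5 tcp [0.5248 0.133  0.0821] F [-0.6 -0.6  1. ] head-x -139.5 q1,q6 [0.13 2.56] units [0.01 0.04 0.05] 
t 20.5 tcp [0.5248 0.133  0.0821] F [-0.6 -0.6  1. ] head-x -139.5 q1,q6 [0.13 2.56] units [0.45 0.04 0.05]
```

```bash

python3 -m inch '[{"tx":0.2,"ty":0.0,"tz":0,"spin":0.6,"hand":0},{"tx":0.2,"ty":0.02,"tz":0,"spin":0.6,"hand":0},{"tx":0.06,"ty":0.02,"tz":0,"spin":0.3,"hand":0},{"tx":0,"ty":0,"tz":0,"spin":0,"hand":0}]' 
python3 -c "
from h import *
lev(77);lev(80)"
python3 -m inch '[{"tx":0.06,"ty":0.02,"tz":0,"spin":0,"hand":0},{"tx":0,"ty":0,"tz":0,"spin":0,"hand":0}]'
```

```text
clock: 21.0
tool_pos: [0.5394, 0.1418, 0.0815]
tool_rot: [-0.0, 0.969, 0.246, -0.0]
force: [-0.5, 0.1, 0.3]
opening: 0.0
finger_force: 0.2
t 21.0 tcp [0.5394 0.1418 0.0815] F [-0.5  0.1  0.3] head-x -151.5 q1,q6 [0.14 2.79] units [ 0.02 -0.03  0.04] 
t 21.0 tcp [0.5394 0.1418 0.0815] F [-0.5  0.1  0.3] head-x -151.5 q1,q6 [0.14 2.79] units [ 0.1  -0.03  0.04] 
clock: 21.25
tool_pos: [0.5421, 0.1419, 0.0813]
tool_rot: [-0.0, 0.969, 0.245, -0.0]
force: [-1.4, -0.4, -0.2]
opening: -0.0002
finger_force: 0.5
```

```bash
for i in 1; do
python3 -m inch '[{"tx":0.05,"ty":0.02,"tz":0,"spin":0,"hand":0},{"tx":0,"ty":0,"tz":0,"spin":0,"hand":0}]' | grep -E "pos|force:"
python3 -m inch '[{"tx":0.05,"ty":0.02,"tz":0,"spin":0,"hand":0},{"tx":0,"ty":0,"tz":0,"spin":0,"hand":0}]'| grep -E "pos|force:"
python3 -m inch '[{"tx":0.05,"ty":0.02,"tz":0,"spin":0,"hand":0},{"tx":0,"ty":0,"tz":0,"spin":0,"hand":0}]'| grep -E "pos|force:"
done
```

```text
tool_pos: [0.5444, 0.142, 0.0813]
force: [-1.1, 1.0, -0.1]
finger_force: 0.5
tool_pos: [0.5448, 0.142, 0.081]
force: [-4.3, -0.4, 2.1]
finger_force: 2.3
tool_pos: [0.545, 0.1418, 0.0807]
force: [-8.5, -1.4, 5.4]
finger_force: 4.1
```

```bash

python3 -m inch '[{"tx":0.05,"ty":0.02,"tz":0,"spin":0,"hand":0},{"tx":0,"ty":0,"tz":0,"spin":0,"hand":0}]'| grep -E "pos|force:"
python3 -m inch '[{"tx":-0.5,"ty":0,"tz":0,"spin":0,"hand":0},{"tx":-0.5,"ty":0,"tz":0,"spin":0,"hand":0},{"tx":0,"ty":0,"tz":-1,"spin":0,"hand":0},{"tx":0,"ty":0,"tz":-1,"spin":0,"hand":0},{"tx":0,"ty":0,"tz":-1,"spin":0,"hand":0}]' | grep -E "pos|force:"
python3 -m inch '[{"tx":-1,"ty":0,"tz":0,"spin":0,"hand":0},{"tx":-1,"ty":0,"tz":0,"spin":0,"hand":0},{"tx":-1,"ty":0,"tz":0,"spin":0,"hand":0},{"tx":0,"ty":0,"tz":0,"spin":0,"hand":0},{"tx":0,"ty":0,"tz":0,"spin":0,"hand":0}]' 
python3 - <<'E'
from h import *
a=get_image("scene");b=get_image("top")
cv2.imwrite("pics/top9.png",b)
handle(a);handle(cv2.imread("pics/scene0.png"))
v=lambda i:cv2.resize(i[150:300,200:400],None,fx=2,fy=2,interpolation=cv2.INTER_CUBIC)
cv2.imwrite("pics/p9.png",np.vstack([np.hstack([v(a),v(b)]),np.hstack([v(cv2.imread("pics/scene0.png")),v(cv2.imread("pics/top0.png"))])]))
E
```

```text
tool_pos: [0.5452, 0.1417, 0.0804]
force: [-11.6, -2.9, 8.4]
finger_force: 6.0
tool_pos: [0.5165, 0.1237, 0.203]
force: [1.2, 0.6, -0.0]
finger_force: 0.0
clock: 23.5
tool_pos: [0.4114, 0.0668, 0.202]
tool_rot: [0.0, 0.97, 0.245, 0.001]
force: [-0.1, -0.2, 0.3]
opening: 0.0
finger_force: 0.0
[315.12 192.5 ] [ 11   5   9  20 138] [ 0.5146 -0.0958  0.122 ] r 0.0499 ang 16.49
[315.45 192.19] [ 12   4   9  21 146] [ 0.5153 -0.0973  0.122 ] r 0.0488 ang 15.02
```

View pics/p9.png

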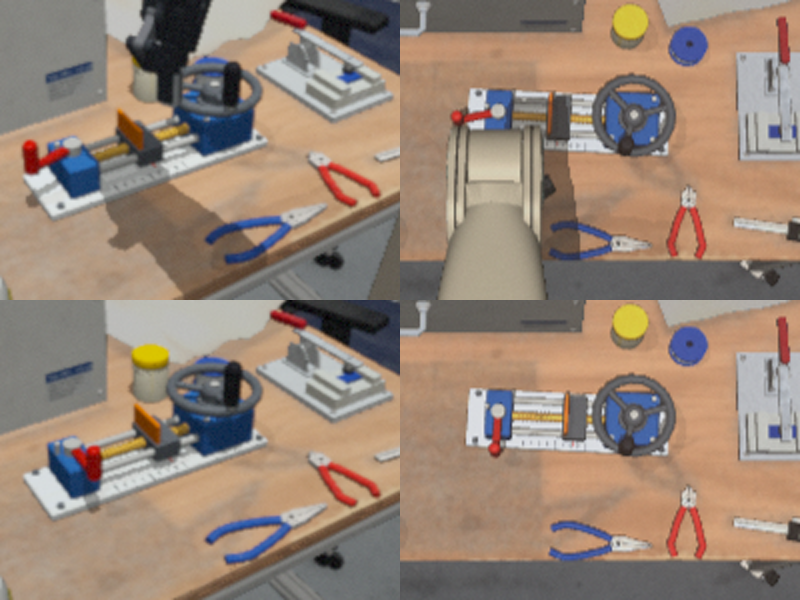

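The lever now points nearly along +y (knob at (457,117) in the view) and sits on its stop. The handle is back at its start, and the tools and parts are where they were.

```bash
python3 -c "
from cell import finish_job
print(finish_job())"
```

```text
the job is handed in; nothing more can be done
None
```

The job is handed in: the hand wheel went one clockwise turn (handle back at its start to about 1° by the camera), then the lock lever was pushed onto its stop, and the tools and parts looked unmoved in the final pictures.

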